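# Dip-gauge the disinfectant canister

### The job

Check the level in the blue-capped canister: take the dip gauge from its stand, lower it into the blue port until its collar sits fully on the rim, then draw it out until the tip is clear. Finish still holding the gauge in the gripper, level and still, with its tip over the drip tray and about 25 cm above the table, so that it can be read without dripping elsewhere. Do not dip the green-capped canister, and do not shift or knock over anything else.

Things in the scene. Friction and masses are not known exactly. Their poses are not given: they have to be found in the camera images.
- gauge: the dip gauge, about 0.12 kg: orange cylindrical handle 16 mm thick, 60 mm long; below it a steel collar disc 34 mm across, 5 mm thick; below that a round 8 mm rod, 115 mm long, with coloured bands and a tapered tip. Origin: centre of the collar's underside; z runs up the rod to the handle, which spans z = 5 to 65 mm. Starts upright in the stand, its collar on the stand's rim
- gauge_tip (a point): the tip of the gauge's rod, 115 mm below the collar's underside
- gauge_handle (a point): a point on the axis of the gauge's handle, 38 mm above the collar's underside, a good place to grip
- stand: the gauge's stand: steel foot 90 mm across with an upright grey tube 34 mm across; the rim is 135 mm above the table. The tube's mouth is 20 mm wide for 12 mm, then a 13 mm bore. Loose, 0.9 kg. Origin: centre of its underside
- can_blue: the canister to be dipped: opaque white, loose, 1.4 to 3.2 kg, body 190 (x) x 130 (y) x 120 mm high, with a BLUE screw cap and plain blue labels. A white carrying handle, up to 145 mm above the table, runs along the middle of the top from x = -15 to +88 mm. Origin: centre of its underside; z up
- can_blue_port (a point): centre of the rim of the blue canister's dip port, an upright blue guide tube 34 mm across in the middle of the cap; at x = -55 mm, z = 145 mm in the canister's frame. The mouth is 20 mm wide for 12 mm, then a 13 mm bore down to 60 mm, then free space: the gauge's collar stops on the rim before its tip meets the bottom
- can_green: a second canister, the same in every measure but with a GREEN cap and labels; a bystander. Origin: centre of its underside
- can_green_port (a point): centre of the rim of the green canister's port, as on the blue one
- tray: the drip tray: shallow open steel tray 150 (x) x 200 (y) x 22 mm high lined with white paper. Loose. Origin: centre of its underside
- gel: bystander: gel bottle with a green label, 56 mm across, 165 mm high. Origin: centre of its underside
- pump: bystander: clear bottle with a red pump head, 70 mm across, 200 mm high. Origin: centre of its underside
- gloves: bystander: white and red glove carton 120 x 240 x 70 mm. Origin: centre of its underside
- cup: bystander: specimen cup with a yellow lid, 64 mm across, 68 mm high. Origin: centre of its underside
- tape: bystander: tape roll lying flat, 90 mm across, 25 mm high. Origin: centre of its underside
- marker: bystander: blue marker pen lying down, 14 mm thick, 125 mm long. Origin: middle of its underside
Things that resemble listed ones, but are neither listed nor needed, are in the scene too. There is more than one size of the gauge; the one meant has the size given above.

How it is judged (in metres and radians):
On the way, in this order (a step that is already met when the one before it is completed fails the run):
1. the gauge stands in the blue canister's port with its collar on the rim (horizontal distance between gauge and can_blue_port below 0.006 m and z of gauge in the frame of can_blue_port below 0.0025 m and angle between the z axis of gauge and the z axis of can_blue, either way round below 0.12 rad), for 0.2 s.
2. the gauge is drawn out: its tip is above the port's rim (z of gauge_tip in the frame of can_blue_port above 0.005 m), for 0.1 s.
At the end, for the whole second after the job is handed in: The gauge is held by the fingers, its rod level within 0.2 rad and at rest, its tip above the tray's outline (150 x 200 mm) and 0.18 to 0.36 m above the table, touching none of the other things; stand, canisters and tray upright (angle between gauge's own z axis and vertical between 1.37 and 1.77 rad and height (world z) of gauge_tip between 0.18 and 0.36 m and x of gauge_tip in the frame of tray between -0.075 and 0.075 m and y of gauge_tip in the frame of tray between -0.1 and 0.1 m and contact force between gauge and the fingers above 1 N and linear speed of gauge below 0.03 m/s and angular speed of gauge below 0.15 rad/s and contact force between gauge and stand below 0.1 N and contact force between gauge and can_blue below 0.1 N and contact force between gauge and can_green below 0.1 N and contact force between gauge and tray below 0.1 N and contact force between gauge and gel below 0.1 N and contact force between gauge and pump below 0.1 N and contact force between gauge and gloves below 0.1 N and contact force between gauge and cup below 0.1 N and contact force between gauge and tape below 0.1 N and contact force between gauge and marker below 0.1 N and angle between each of stand, can_blue, can_green, tray's own z axis and vertical below 0.15 rad); the arm keeps its last pose, push and grip.
It fails at once if the gauge is put into the green canister's port (horizontal distance between gauge_tip and can_green_port below 0.012 m and z of gauge_tip in the frame of can_green_port below -0.004 m).
It fails at once if a canister, the stand or the tray is shifted by more than 30 mm or knocked over (distance of any of stand, can_blue, can_green, tray from where it was at the start of the episode above 0.03 m or angle between any of stand, can_blue, can_green, tray's own z axis and vertical above 0.35 rad).
It fails at once if a bystander is shifted by more than 30 mm (distance of any of gel, pump, gloves, cup, tape, marker from where it was at the start of the episode above 0.03 m).
It also fails if it takes over 64 s, if anything falls off the work surface, if the arm or the gripper's body presses on something with over 40 N, if the wrist force passes 120 N, or if a joint passes its speed limit or range.

### The arm

A 7-joint arm with a two-finger parallel gripper is mounted at the origin on the work surface. World frame = base frame: x ahead of the robot, y to its left, z up, the work surface at z = 0. Lengths are in mm, angles in degrees, forces in N, time in s.
With the tool pointing down it reaches from about 400 to 850 mm from the base axis. Payload 4.5 kg.
Tool frame: the origin (TCP) lies at the very end of the fingers, on their centre line; the grasp point (between the pads) lies 19 mm behind it; y points along the fingers, x is the direction in which the jaws open and shut, and the axes are right-handed (so a half turn about y gives the same grasp; the last joint's range is limited). The gripper opens to 85 mm and grips with 20 to 120 N. Pads are 22 mm wide; open, the fingers measure 114 mm over their backs; the gripper's body (76 mm by 85 mm) begins 54 mm behind the grasp point. The pads swing forward as they close: fully open they stand 13 mm farther back than shut.
Start: joints at [66.566, 39.483, -11.15, 89.685, 9.013, 51.709, -12.324], TCP at [267.826, -564.733, 231.317] pointing down, gripper open.
Joint ranges: [-172.22, 172.22], [-26.19, 119.32], [-84.43, 86.54], [7.71, 146.69], [-57.33, 237.33], [2.42, 119.75], [-152.13, 152.13]. Speed limits (degrees/s): [147.25, 147.25, 180, 180, 180, 180, 180].

### API

Orientations are given as a 3x3 rotation matrix whose columns are the frame's x, y, z axes.
In Python, from plant import robot, vision, job_done gives the robot as it stands. The module is installed in compiled form; this text tells all that it offers.
- The arm moves only by the tool servo_tool, never from a script. Its argument "rows" is a list of rows, each an object with "slide": the shift along the tool's x, y, z in m, a list of three; "rotation": the turn, a rotation vector about the tool's x, y, z in rad, a list of three; "grip": the closure, from -1 (fully open) to 1 (shut). A call has 1 to 10 rows; each row shifts and turns the pose as measured when the row begins, along the tool's axes as they then stand; what a row does not reach is not made up. A row lasts 1/8 s, in which the tool goes at most 62.5 mm and 10.7 degrees, less where a joint would pass 70% of its speed; a pose out of reach is approached as far as the arm can. A call is refused whole if a number of a shift passes 0.0625 or a number of a turn 0.188, either way. A call with a gripper value outside its range is refused whole. The fingers move at their own pace and stop on an object; "force" is the grip in N (left out, the last holds). Time passes only in rows, so rows that do not move let the fingers close. It gives the time, the measured TCP pose, the force and the opening at its end, in the units of the state.
- robot.sense(): the state, without advancing time (a new reading comes with each control period).
- vision.grab_frame(name): name is "scene" or "side" or "wrist"; returns a dict with "frame" (420x560x3 uint8, red, green, blue), "mtx" (3x3 intrinsics, pixels), "camera_from_world" (4x4, takes a point from world to camera coordinates). Camera axes: x right, y down, z forward; pixel columns grow to the right and rows downward; lengths in mm; the calibration is good to about 2 mm. A picture is of the moment at which its call begins. There is no depth.
- job_done(): hands the job in, once; it reports no verdict.
The state is a dict: "t": time; "joint_positions": joint angles; "joint_velocities": joint speeds; "joint_torque": joint torques, N m; "tool_pos": TCP position; "ee_rot": TCP orientation; "contact_force": force on the tool from outside, world axes, zero at the start; "torque": the same for the moment, N m; "width": opening from 0.0 (shut) to 1.0 (fully open).
Only numpy, scipy, OpenCV 4.12 (cv2) and the standard library are available. Lean on these libraries where they do the work, as an engineer would, in place of code of your own. Each camera call takes 0.05 s, during which the arm holds its last target.

## Working session

There is one attempt and no reset: what is moved stays moved. The work goes in short steps, Python scripts to look and compute and a tool call to move; the robot and the scene stay as the last step left them, time stands still between calls to the robot, and variables do not carry over. Pictures are saved under pics/ and viewed, and the job is handed in when it is done.

Besides the shell and the picture viewer there is one more tool, called after ">>>" by a JSON object that holds its "api" and its "payload". servo_tool: Moves the arm, as the interface text tells. Its arguments: {"type":"object","properties":{"rows":{"type":"array","items":{"type":"object","properties":{"slide":{"type":"array","items":{"type":"number"}},"rotation":{"type":"array","items":{"type":"number"}},"grip":{"type":"number"}}}},"force":{"type":"number"}},"required":["rows"]}

```bash
mkdir -p pics; ls; cat > h.py <<'E'
import numpy as np, cv2
from plant import robot, vision, job_done
def grab(n, f=None):
    d=vision.grab_frame(n)
    if f: cv2.imwrite('pics/'+f, d['frame'][:,:,::-1])
    return d
def ray(d,u,v):
    T=np.array(d['camera_from_world']);K=np.array(d['mtx'])
    R=T[:3,:3];c=-R.T@T[:3,3]
    r=R.T@np.linalg.solve(K,[u,v,1.]);return c,r/np.linalg.norm(r)
def onz(d,u,v,z):
    c,r=ray(d,u,v);return c+r*(z-c[2])/r[2]
def proj(d,p):
    T=np.array(d['camera_from_world']);q=T[:3,:3]@np.array(p)+T[:3,3];q=np.array(d['mtx'])@q;return q[:2]/q[2]
def tri(l):
    A=np.zeros((3,3));b=np.zeros(3)
    for d,u,v in l:
        c,r=ray(d,u,v);P=np.eye(3)-np.outer(r,r);A+=P;b+=P@c
    return np.linalg.solve(A,b)
E
python3 - <<'E'
from h import *
import pickle
D={n:grab(n,n+'0.png') for n in ['scene','side','wrist']}
pickle.dump(D,open('d0.pkl','wb'))
np.set_printoptions(precision=2,suppress=True)
for n in D:
  T=D[n]['camera_from_world'];print(n,-T[:3,:3].T@T[:3,3],T[2,:3])
s=robot.sense();print(s)
E
```

```text
pics
scene [1004.35  618.06 1167.43] [-0.37 -0.49 -0.79]
side [ 167.51 1076.56  836.81] [ 0.28 -0.81 -0.51]
wrist [ 336.18 -532.65  373.47] [-0.27 -0.13 -0.95]
{'t': 0.15, 'joint_positions': array([ 66.56,  39.52, -11.15,  89.73,   9.01,  51.71, -12.32]), 'joint_velocities': array([ 0.03, -0.2 , -0.08, -0.17,  0.04, -0.02, -0.03]), 'joint_torque': array([ -0.  , -53.99,  -1.27, -15.87,   0.01,   0.01,  -0.  ]), 'tool_pos': array([ 267.59, -564.3 ,  230.69]), 'ee_rot': array([[ 0.43, -0.  ,  0.9 ],
       [-0.9 ,  0.  ,  0.43],
       [-0.  , -1.  , -0.  ]]), 'contact_force': array([-0.24, -0.05, -0.83]), 'torque': array([ 0.  , -0.01, -0.05]), 'width': 1.0001075938662192}
```

View pics/scene0.png

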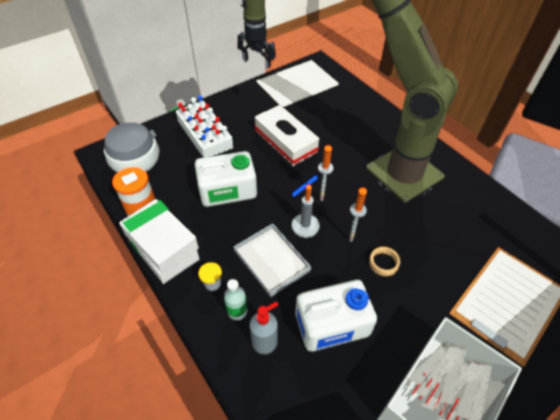

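View pics/side0.png

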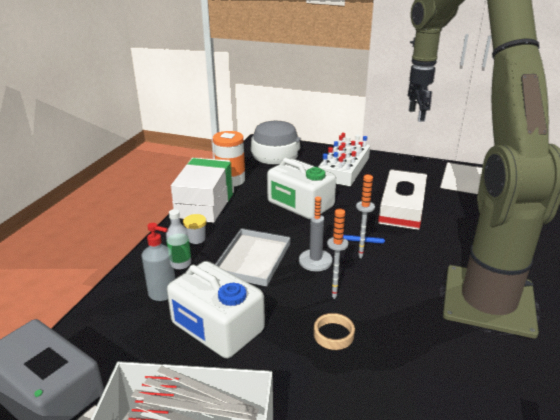

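View pics/wrist0.png

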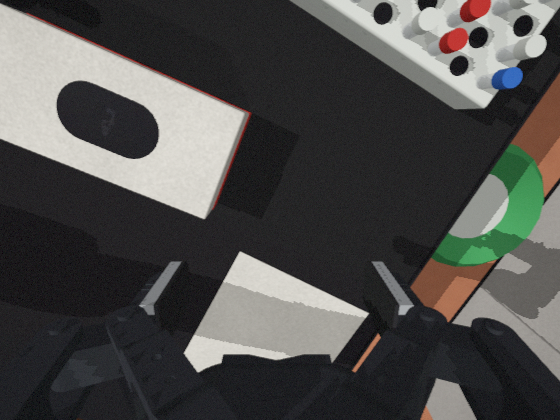

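```bash
python3 - <<'E'
import cv2,numpy as np
a=cv2.imread('pics/scene0.png')[130:250,270:390];b=cv2.imread('pics/side0.png')[160:310,290:410]
a=cv2.resize(a,None,fx=3.3,fy=4.9,interpolation=cv2.INTER_CUBIC) if 0 else cv2.resize(a,(400,400),interpolation=2)
b=cv2.resize(b,(400,500),interpolation=2)
c=np.zeros((500,800,3),np.uint8);c[:400,:400]=a;c[:,400:]=b
cv2.imwrite('pics/crop1.png',c)
E
```

```text
(no output)
```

View pics/crop1.png

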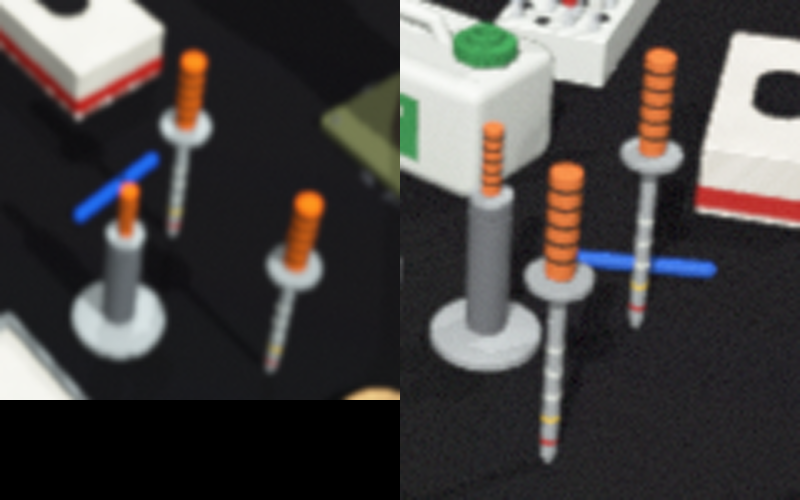

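```bash
python3 - <<'E'
from h import *
import pickle
np.set_printoptions(precision=1,suppress=True)
D=pickle.load(open('d0.pkl','rb'))
def blobs(n,lo,hi,amin=25):
    h=cv2.cvtColor(D[n]['frame'],cv2.COLOR_RGB2HSV);m=cv2.inRange(h,lo,hi)
    m=cv2.morphologyEx(m,cv2.MORPH_CLOSE,np.ones((5,5)))
    k,l,s,c=cv2.connectedComponentsWithStats(m)
    for i in range(1,k):
        if s[i,4]>amin:
            ys,xs=np.where(l==i);t=ys.min();b=ys.max()
            print(n,c[i],s[i],'top',xs[ys<=t+1].mean(),t,'bot',xs[ys>=b-1].mean(),b, onz(D[n],*c[i],170))
for n in ['scene','side']:
    print('orange');blobs(n,(4,170,120),(14,255,255))
    print('blue');blobs(n,(105,150,60),(125,255,255))
    print('green');blobs(n,(45,120,40),(80,255,255))
E
python3 - <<'E'
import cv2,numpy as np
I=[cv2.imread('pics/%s0.png'%n) for n in('scene','side')]
c=np.hstack([cv2.resize(I[0][275:355,290:390],(400,320),interpolation=2),cv2.resize(I[1][260:360,160:285],(400,320),interpolation=2)])
c2=np.hstack([cv2.resize(I[0][215:300,225:320],(400,280),interpolation=2),cv2.resize(I[1][225:290,210:300],(400,280),interpolation=2)])
cv2.imwrite('pics/crop2.png',np.vstack([c,c2]))
E
```

```text
orange
scene [347.3  45.1] [ 268    0  138  107 2637] top 354.5 0 bot 400.0 106 [-178.9 -559.4  170. ]
scene [371.7  32.7] [362  29  20  11  96] top 369.125 29 bot 372.0 39 [-329.2 -573.6  170. ]
scene [ 75.2 293.6] [    0    94   210   326 40099] top 93.66666666666667 94 bot 97.0 419 [1127.8  -90.4  170. ]
scene [520.9 125.1] [494 102  66  48 666] top 520.4 102 bot 496.0 149 [-351.5  165.   170. ]
scene [467.1 144.7] [ 441  120   53   52 1060] top 452.3333333333333 120 bot 486.8 171 [-117.7  121.8  170. ]
scene [327.1 155.2] [323 145   9  23 143] top 327.8181818181818 145 bot 325.5 167 [ 297.3 -107.5  170. ]
scene [127.7 181.8] [112 169  36  25 206] top 125.0 169 bot 127.29629629629629 193 [ 869.3 -367.3  170. ]
scene [308.1 191.8] [306 186   6  14  61] top 309.22222222222223 186 bot 307.2 199 [442.5 -19.6 170. ]
scene [360.9 197.5] [356 187  11  24 154] top 362.0 187 bot 358.5 210 [326.7  89.  170. ]
scene [136.6 204.4] [122 191  32  23 208] top 151.33333333333334 191 bot 128.8181818181818 213 [ 883.6 -269.9  170. ]
scene [212.4 408.8] [199 400  26  20 192] top 210.72727272727272 4
[... 1752 characters left out ...]
93.7] [219 283  27  22 479] top 232.0 283 bot 230.8 304 [517.1 363.5 170. ]
side [188.2 319.4] [173 301  31  38 544] top 173.8 301 bot 202.2 338 [564.7 457.5 170. ]
green
side [217.  169.9] [189 159  44  40 324] top 198.42857142857142 159 bot 229.33333333333334 198 [ 780.5 -130.6  170. ]
side [315.2 173.4] [307 167  18  13 173] top 315.3 167 bot 315.3529411764706 179 [ 502.5 -201.5  170. ]
side [282.9 193.7] [272 182  23  25 364] top 273.57142857142856 182 bot 292.25 206 [552.3 -57.4 170. ]
side [180.5 252.1] [167 242  24  20 305] top 187.2 242 bot 178.65 261 [682.9 270.  170. ]
side [ 38.  392.5] [ 35 390   7   6  32] top 38.666666666666664 390 bot 37.333333333333336 395 [712.5 683.5 170. ]
```

View pics/crop2.png

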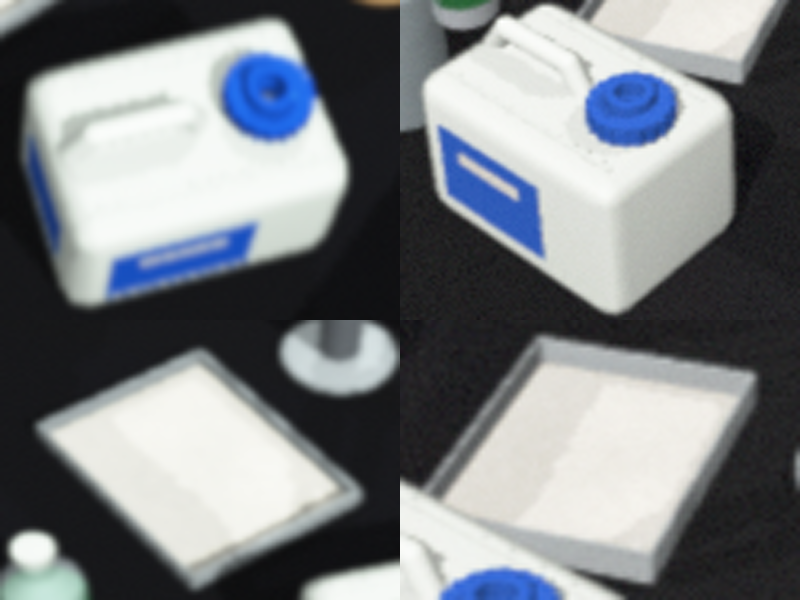

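```bash
python3 - <<'E'
from h import *
import pickle
np.set_printoptions(precision=1,suppress=True)
D=pickle.load(open('d0.pkl','rb'));S=D['scene'];V=D['side']
print('port',onz(S,357,297.5,145),onz(V,231.2,288.4,145),tri([(S,357,297.5),(V,231.2,288.4)]))
print('gauge',tri([(S,308.1,191.8),(V,317.4,207.2)]),'top',tri([(S,309,186),(V,317.5,198)]),onz(S,309,186.5,200),onz(V,317.7,198.5,200))
print('foot',onz(S,306,227,8),onz(V,316,260,8))
print('tray',[onz(S,*p,22)[:2] for p in [(272.5,224.1),(233.5,247.5),(271.3,295.5),(311,267.3)]])
print('g2',tri([(S,327.1,155.2),(V,366.6,189.2)]),'top',tri([(S,327.8,145),(V,367.2,174)]),onz(V,360.6,257,0),onz(S,322,199,0))
print('g3',tri([(S,360.9,197.5),(V,338.4,224.9)]),'top',tri([(S,362,187),(V,339.3,209)]),onz(V,334.5,298,0),onz(S,351.5,241,0))
print('greencap',tri([(S,240.1,161.7),(V,315.2,173.4)]))
print('can corners z120', [onz(S,*p,120)[:2] for p in [(297,297),(364,279),(376,318),(308,348)]])
print('pump',onz(S,266,310,200),onz(V,153,240,200),'gel',onz(S,233,285,165),onz(V,174,215,165))
print('tape',onz(S,385,261,12))
for p in [(442,-19,140),(442,-19,135)]: print(proj(D['wrist'],p))
E
```

```text
port [543.6 321.6 145. ] [538.2 321.7 145. ] [540.7 319.3 141.1]
gauge [444.5 -17.6 171.6] top [444.6 -15.7 199.8] [444.7 -15.3 200. ] [443.7 -10.8 200. ]
foot [449.7  -6.9   8. ] [441.7 -11.4   8. ]
tray [array([538.8, -71.6]), array([690.2, -67.4]), array([687.4, 136.9]), array([535.5, 129.1])]
g2 [331.4 -72.6 215.9] top [333.3 -73.2 258.9] [331.4 -74.9   0. ] [327.1 -74.4   0. ]
g3 [359.9 115.1 216.2] top [360.4 110.8 256.5] [358.8 115.1   0. ] [359.  118.2   0. ]
greencap [ 523.7 -280.7  128. ]
can corners z120 [array([661.5, 221. ]), array([479.7, 283.7]), array([530.8, 386.2]), array([721.4, 346.7])]
pump [768.7 235.7 200. ] [739.3 285.1 200. ] gel [790.6 115.4 165. ] [779.6 126.8 165. ]
tape [329.5 240.   12. ]
[-691.9 -652.4]
[-657.4 -625.1]
```

```bash
cat >> h.py <<'E'
from scipy.spatial.transform import Rotation as Ro, Slerp
np.set_printoptions(precision=2,suppress=True)
def Rd(yaw_h,tilt,flip=1,twist=0):
    """tool y = tilted by tilt deg from down toward azimuth yaw_h; x horizontal; twist about tool y"""
    a=np.radians(yaw_h);t=np.radians(tilt)
    y=np.array([np.cos(a)*np.sin(t),np.sin(a)*np.sin(t),-np.cos(t)])
    x=flip*np.array([np.sin(a),-np.cos(a),0]);z=np.cross(x,y)
    return np.stack([x,y,z],1)@Ro.from_euler('y',twist,degrees=True).as_matrix()
def plan(p1,R1,n,s=None):
    s=s or robot.sense();p0=np.array(s['tool_pos']);R0=np.array(s['ee_rot']);p1=np.array(p1)
    w=Ro.from_matrix(R0.T@R1).as_rotvec()
    print('dist',np.linalg.norm(p1-p0),'ang',np.degrees(np.linalg.norm(w)),'rotvec/row',(w/n).round(4))
    for i in range(n):
        Ri=R0@Ro.from_rotvec(w*i/n).as_matrix()
        print(i,(Ri.T@((p1-p0)/n)/1000).round(4))
def st(full=False):
    s=robot.sense();print('t',s['t'],'p',s['tool_pos'],'w',round(s['width'],3),'F',s['contact_force'],'j',s['joint_positions']);print(np.array(s['ee_rot']))
E
python3 - <<'E'
from h import *
plan([430,-60,380],Rd(90,0),12)
E
```

```text
dist 550.4465748852949 ang 64.62318988977084 rotvec/row [-0.   -0.09 -0.  ]
0 [-0.03 -0.01  0.03]
1 [-0.03 -0.01  0.03]
2 [-0.03 -0.01  0.04]
3 [-0.02 -0.01  0.04]
4 [-0.02 -0.01  0.04]
5 [-0.01 -0.01  0.04]
6 [-0.01 -0.01  0.04]
7 [-0.01 -0.01  0.04]
8 [-0.   -0.01  0.04]
9 [ 0.   -0.01  0.04]
10 [ 0.01 -0.01  0.04]
11 [ 0.01 -0.01  0.04]
```

>>> {"api": "servo_tool", "payload": {"rows": [{"slide":[-0.03,-0.02,0.03],"rotation":[0,-0.094,0],"grip":-1},{"slide":[-0.027,-0.015,0.034],"rotation":[0,-0.094,0],"grip":-1},{"slide":[-0.024,-0.013,0.036],"rotation":[0,-0.094,0],"grip":-1},{"slide":[-0.02,-0.012,0.039],"rotation":[0,-0.094,0],"grip":-1},{"slide":[-0.016,-0.012,0.041],"rotation":[0,-0.094,0],"grip":-1},{"slide":[-0.012,-0.012,0.042],"rotation":[0,-0.094,0],"grip":-1},{"slide":[-0.008,-0.012,0.043],"rotation":[0,-0.094,0],"grip":-1},{"slide":[-0.004,-0.012,0.044],"rotation":[0,-0.094,0],"grip":-1}], "force": 60}}

```text
t: 1.15
tool_pos: [390.9, -231.0, 339.0]
ee_rot: [[0.936, -0.005, 0.351], [-0.351, 0.003, 0.936], [-0.006, -1.0, 0.001]]
contact_force: [0.3, -0.2, 0.3]
width: 1.0
```

```bash
sed -i 's/precision=2/precision=4/' h.py; python3 - <<'E'
from h import *
st()
plan([440,-80,380],Rd(90,0),6)
E
```

```text
t 1.15 p [ 390.9278 -230.9918  339.0173] w 1.0 F [ 0.3004 -0.2029  0.3258] j [ 44.4772  20.1455 -27.6813 107.7902  11.1822  55.0595  -8.824 ]
[[ 0.9362 -0.0051  0.3513]
 [-0.3513  0.0028  0.9362]
 [-0.0057 -1.      0.0008]]
dist 163.97006317793569 ang 20.57157797563773 rotvec/row [-0.0003 -0.0598 -0.0009]
0 [-0.0012 -0.0068  0.0264]
1 [ 0.0004 -0.0068  0.0265]
2 [ 0.002  -0.0068  0.0264]
3 [ 0.0035 -0.0068  0.0262]
4 [ 0.0051 -0.0068  0.026 ]
5 [ 0.0067 -0.0068  0.0256]
```

```bash
python3 - <<'E'
from h import *
plan([444,-115,275],Rd(90,45),8)
E
```

```text
dist 142.71986875644492 ang 49.160833773582596 rotvec/row [ 0.0969 -0.0428  0.017 ]
0 [0.0012 0.008  0.0159]
1 [0.002  0.0095 0.015 ]
2 [0.0028 0.0108 0.0139]
3 [0.0035 0.0121 0.0127]
4 [0.0043 0.0132 0.0113]
5 [0.0049 0.0141 0.0097]
6 [0.0056 0.0149 0.0081]
7 [0.0061 0.0155 0.0064]
```

>>> {"api": "servo_tool", "payload": {"rows": [{"slide":[0.001,0.008,0.016],"rotation":[0.1,-0.044,0.018],"grip":-1},{"slide":[0.002,0.01,0.015],"rotation":[0.1,-0.044,0.018],"grip":-1},{"slide":[0.003,0.011,0.014],"rotation":[0.1,-0.044,0.018],"grip":-1},{"slide":[0.004,0.012,0.013],"rotation":[0.1,-0.044,0.018],"grip":-1},{"slide":[0.004,0.013,0.011],"rotation":[0.1,-0.044,0.018],"grip":-1},{"slide":[0.005,0.014,0.01],"rotation":[0.1,-0.044,0.018],"grip":-1},{"slide":[0.005,0.015,0.008],"rotation":[0.1,-0.044,0.018],"grip":-1},{"slide":[0.006,0.015,0.006],"rotation":[0.1,-0.044,0.018],"grip":-1}]}}

```text
t: 2.15
tool_pos: [445.7, -105.3, 278.4]
ee_rot: [[0.999, -0.015, -0.031], [0.032, 0.739, 0.673], [0.012, -0.674, 0.739]]
contact_force: [-0.1, 0.3, 0.1]
width: 0.995
```

```bash
python3 - <<'E'
from h import *
import pickle
st()
d=grab('wrist','w1.png');pickle.dump(d,open('w1.pkl','wb'))
s=grab('scene','s1.png')
for z in (145,200): print(proj(d,[444,-14,z]))
plan([444,-115,275],Rd(90,45),2)
E
```

```text
t 2.15 p [ 445.7191 -105.3108  278.399 ] w 0.995 F [-0.0877  0.2634  0.095 ] j [ 59.9792  47.1433 -48.0722 101.4629 -13.0645  61.2963  27.7067]
[[ 0.9994 -0.0154 -0.0308]
 [ 0.0321  0.7388  0.6731]
 [ 0.0125 -0.6737  0.7389]]
[276.1516 224.2885]
[276.9299 196.9396]
dist 9.391110445022704 ang 3.26268963741762 rotvec/row [-0.0237  0.0135 -0.0082]
0 [-0.0007 -0.0029 -0.0036]
1 [-0.0006 -0.0029 -0.0037]
```

View pics/w1.png

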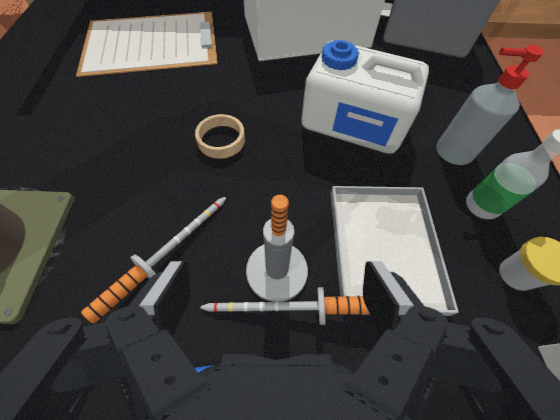

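View pics/s1.png

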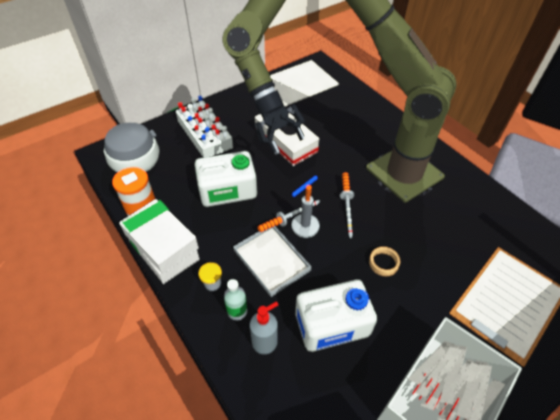

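```bash
python3 - <<'E'
from h import *
import pickle
d=pickle.load(open('w1.pkl','rb'))
h=cv2.cvtColor(d['frame'],cv2.COLOR_RGB2HSV);m=cv2.inRange(h,(4,150,100),(16,255,255));m[:, :265]=0;m[:,300:]=0;m[250:]=0
ys,xs=np.where(m);print(xs.mean(),ys.mean(),ys.min(),ys.max())
for y in range(ys.min(),ys.max(),4): print(y,xs[ys==y].min(),xs[ys==y].max())
print(onz(d,280,201,200),onz(d,279,228,140),onz(d,277,272,8))
for n in('scene','side'):
  D=grab(n,n+'2.png')
  h=cv2.cvtColor(D['frame'],cv2.COLOR_RGB2HSV);m=cv2.inRange(h,(4,170,120),(14,255,255))
  u,v=(308,192) if n=='scene' else (317,207)
  q=m[v-16:v+16,u-8:u+8];y,x=np.where(q);print(n,x.mean()+u-8,y.mean()+v-16)
  if n=='scene':
    S=D;su=(x.mean()+u-8,y.mean()+v-16)
  else: print(tri([(S,*su),(D,x.mean()+u-8,y.mean()+v-16)]),onz(S,*su,170),onz(D,x.mean()+u-8,y.mean()+v-16,170))
  wd=(h.shape)
E
```

```text
278.7955465587045 212.16194331983806 194 235
194 280 281
198 272 287
202 271 288
206 271 287
210 271 285
214 273 286
218 272 285
222 272 285
226 272 285
230 272 282
234 275 281
[446.9233 -18.2448 200.    ] [447.2202 -15.8418 140.    ] [447.2714 -21.9137   8.    ]
scene 308.1311475409836 191.80327868852459
side 317.32876712328766 207.35616438356163
[444.496  -17.4606 171.3378] [442.4785 -19.6321 170.    ] [445.4353 -17.438  170.    ]
```

```bash
python3 - <<'E'
import cv2,numpy as np
a=cv2.imread('pics/w1.png')[180:320,200:380];cv2.imwrite('pics/crop3.png',cv2.resize(a,(720,560),interpolation=2))
E
```

```text
(no output)
```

View pics/crop3.png

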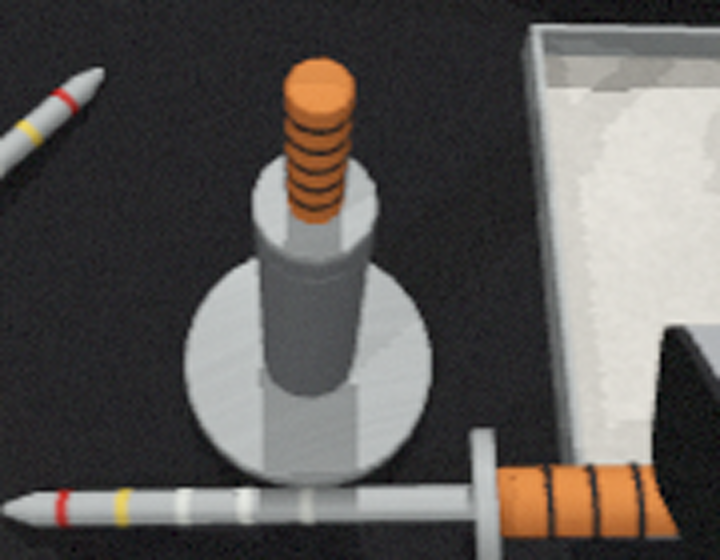

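View pics/side2.png

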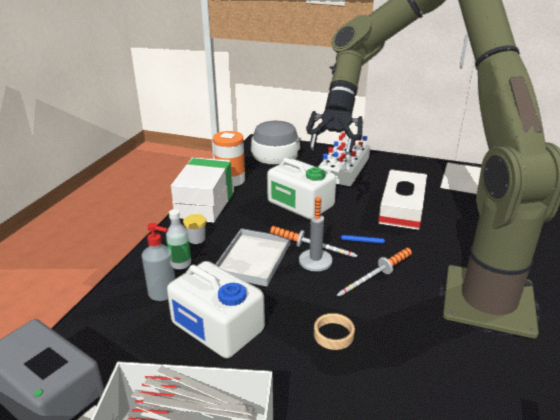

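```bash
python3 - <<'E'
from h import *
plan([446,-3.6,160],Rd(90,45),7)
E
```

```text
dist 156.29523556606975 ang 3.1083035084123303 rotvec/row [-0.0061  0.0042 -0.0021]
0 [ 0.0004  0.0222 -0.0027]
1 [ 0.0003  0.0222 -0.0025]
2 [ 0.0003  0.0222 -0.0024]
3 [ 0.0002  0.0222 -0.0023]
4 [ 0.0002  0.0222 -0.0021]
5 [ 0.0002  0.0222 -0.002 ]
6 [ 0.0001  0.0223 -0.0018]
```

>>> {"api": "servo_tool", "payload": {"rows": [{"slide":[0.001,0.01,-0.008],"rotation":[-0.021,0.015,-0.008],"grip":-1},{"slide":[0.001,0.02,-0.008],"rotation":[-0.021,0.015,-0.008],"grip":-1},{"slide":[0,0.024,0],"rotation":[0,0,0],"grip":-1},{"slide":[0,0.024,0],"rotation":[0,0,0],"grip":-1},{"slide":[0,0.02,0],"rotation":[0,0,0],"grip":-1}]}}

```text
t: 2.98
tool_pos: [450.3, -48.2, 201.6]
ee_rot: [[1.0, 0.012, -0.003], [-0.006, 0.693, 0.721], [0.01, -0.721, 0.693]]
contact_force: [0.5, -1.6, -0.3]
width: 1.0
```

```bash
python3 - <<'E'
from h import *
st();grab('wrist','w2.png')
plan([446,-3.6,160],Rd(90,45),3)
E
```

```text
t 2.975 p [450.2548 -48.2273 201.5965] w 1.0 F [ 0.4833 -1.5811 -0.2866] j [ 53.6433  50.0495 -46.2585 111.6094 -12.5043  42.5892  25.8783]
[[ 0.9999  0.0117 -0.0027]
 [-0.0062  0.6926  0.7213]
 [ 0.0103 -0.7212  0.6926]]
dist 59.13058826842328 ang 1.151873421594597 rotvec/row [0.006  0.0012 0.0027]
0 [-0.0012  0.0197  0.0007]
1 [-0.0011  0.0197  0.0006]
2 [-0.0011  0.0197  0.0005]
```

View pics/w2.png

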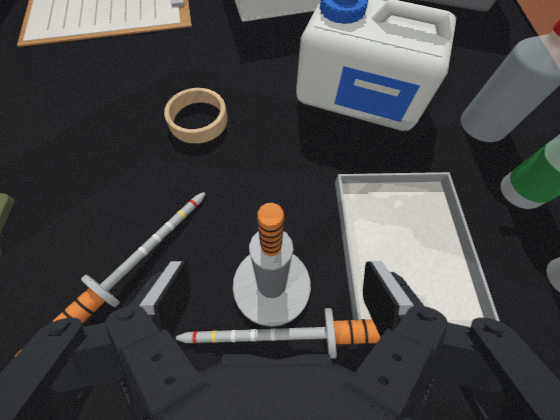

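>>> {"api": "servo_tool", "payload": {"rows": [{"slide":[-0.002,0.02,0.001],"rotation":[0.01,0.002,0.004],"grip":-1},{"slide":[-0.002,0.02,0.001],"rotation":[0.008,0.002,0.004],"grip":-1},{"slide":[-0.001,0.018,0],"rotation":[0,0,0],"grip":-1},{"slide":[0,0,0],"rotation":[0,0,0],"grip":-0.5}]}}

```text
t: 3.52
tool_pos: [446.3, -5.4, 164.1]
ee_rot: [[1.0, 0.006, -0.004], [-0.001, 0.699, 0.715], [0.007, -0.715, 0.699]]
contact_force: [0.6, 0.4, 1.1]
width: 0.818
```

```bash
python3 - <<'E'
from h import *
st();grab('wrist','w3.png');grab('side','sd3.png')
plan([446,-3.6,160],Rd(90,45),1)
E
```

```text
t 3.525 p [446.2601  -5.4274 164.0766] w 0.818 F [0.5504 0.4399 1.074 ] j [ 49.9007  53.6773 -46.39   116.2945 -13.0419  33.4993  25.8018]
[[ 1.      0.0056 -0.0041]
 [-0.001   0.6993  0.7148]
 [ 0.0069 -0.7148  0.6993]]
dist 5.266783217424579 ang 0.8437575578902652 rotvec/row [0.0117 0.0037 0.0081]
0 [-0.0013  0.005  -0.0009]
```

View pics/w3.png

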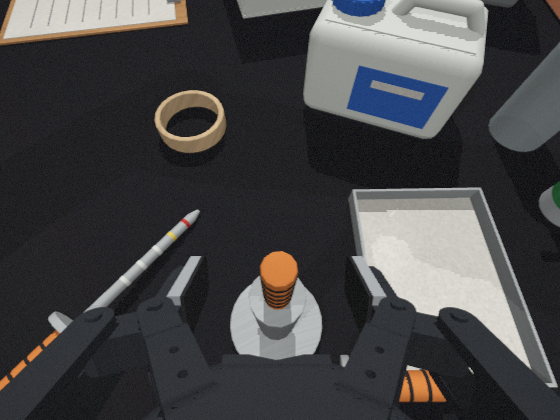

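View pics/sd3.png

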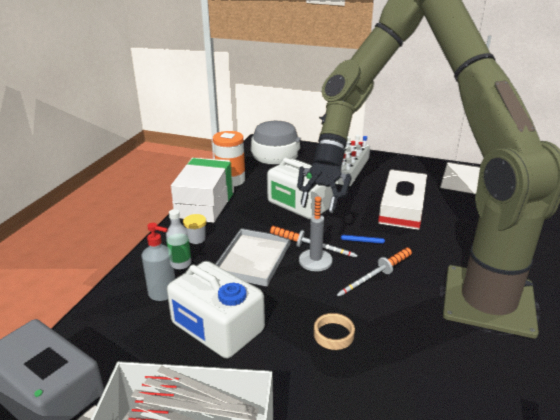

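>>> {"api": "servo_tool", "payload": {"rows": [{"slide":[0,0.004,-0.001],"rotation":[0.01,0.003,0.006],"grip":-0.3},{"slide":[0,0,0],"rotation":[0,0,0],"grip":0},{"slide":[0,0,0],"rotation":[0,0,0],"grip":0.4},{"slide":[0,0,0],"rotation":[0,0,0],"grip":1},{"slide":[0,0,0],"rotation":[0,0,0],"grip":1},{"slide":[0,0,0],"rotation":[0,0,0],"grip":1},{"slide":[0,0,0],"rotation":[0,0,0],"grip":1}], "force": 60}}

```text
t: 4.5
tool_pos: [448.5, -6.3, 161.5]
ee_rot: [[1.0, 0.005, 0.0], [-0.004, 0.704, 0.71], [0.004, -0.71, 0.704]]
contact_force: [-1.0, -0.3, -0.3]
width: 0.167
```

```bash
python3 - <<'E'
from h import *
st();grab('wrist','w4.png')
E
```

```text
t 4.5 p [448.5198  -6.3269 161.4734] w 0.167 F [-1.0299 -0.3234 -0.315 ] j [ 49.9659  54.2741 -46.3196 115.8213 -13.0492  33.7601  25.8835]
[[ 1.      0.0055  0.0001]
 [-0.0039  0.7045  0.7097]
 [ 0.0038 -0.7097  0.7045]]
```

View pics/w4.png

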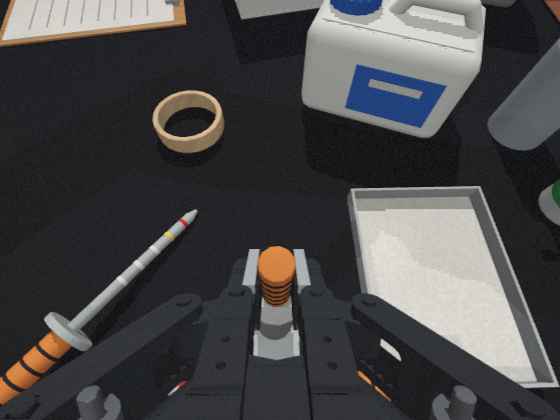

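>>> {"api": "servo_tool", "payload": {"rows": [{"slide":[0,-0.014,0.014],"rotation":[0,0,0],"grip":1},{"slide":[0,-0.02,0.02],"rotation":[0,0,0],"grip":1},{"slide":[0,-0.02,0.02],"rotation":[0,0,0],"grip":1},{"slide":[0,-0.02,0.02],"rotation":[0,0,0],"grip":1},{"slide":[0,-0.02,0.02],"rotation":[0,0,0],"grip":1},{"slide":[0,-0.02,0.02],"rotation":[0,0,0],"grip":1},{"slide":[0,-0.01,0.01],"rotation":[0,0,0],"grip":1}], "force": 90}}

```text
t: 5.42
tool_pos: [445.8, -4.2, 347.3]
ee_rot: [[1.0, 0.003, -0.003], [-0.0, 0.702, 0.712], [0.004, -0.712, 0.702]]
contact_force: [0.5, 0.1, -0.7]
width: 0.161
```

```bash
python3 - <<'E'
from h import *
st();grab('side','sd5.png');grab('scene','sc5.png')
plan([541,331,340],Rd(90,45),8)
E
```

```text
t 5.425 p [445.8123  -4.1645 347.3424] w 0.161 F [ 0.5403  0.0799 -0.7489] j [ 54.7754  36.4879 -52.5936 107.5082 -19.5383  55.7921  19.0512]
[[ 1.      0.0032 -0.003 ]
 [-0.0001  0.7023  0.7119]
 [ 0.0044 -0.7119  0.7023]]
dist 348.53523293667513 ang 0.49150512581520883 rotvec/row [0.0009 0.0004 0.0005]
0 [0.0118 0.0301 0.0292]
1 [0.0118 0.0301 0.0292]
2 [0.0118 0.0301 0.0292]
3 [0.0118 0.0301 0.0291]
4 [0.0118 0.0302 0.0291]
5 [0.0118 0.0302 0.0291]
6 [0.0118 0.0302 0.0291]
7 [0.0118 0.0302 0.0291]
```

View pics/sd5.png

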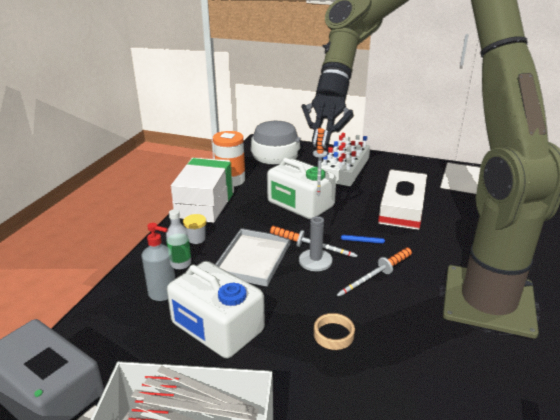

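>>> {"api": "servo_tool", "payload": {"rows": [{"slide":[0.008,0.018,0.018],"rotation":[0,0,0],"grip":1},{"slide":[0.012,0.03,0.029],"rotation":[0,0,0],"grip":1},{"slide":[0.012,0.03,0.029],"rotation":[0,0,0],"grip":1},{"slide":[0.012,0.03,0.029],"rotation":[0,0,0],"grip":1},{"slide":[0.012,0.03,0.029],"rotation":[0,0,0],"grip":1},{"slide":[0.012,0.03,0.029],"rotation":[0,0,0],"grip":1},{"slide":[0.012,0.03,0.029],"rotation":[0,0,0],"grip":1},{"slide":[0.01,0.024,0.024],"rotation":[0,0,0],"grip":1},{"slide":[0.006,0.012,0.012],"rotation":[0,0,0],"grip":1}]}}

```text
t: 6.65
tool_pos: [542.0, 325.9, 326.1]
ee_rot: [[1.0, -0.007, 0.016], [-0.007, 0.698, 0.716], [-0.016, -0.716, 0.698]]
contact_force: [-0.5, -0.5, -1.7]
width: 0.161
```

```bash
python3 - <<'E'
from h import *
st()
plan([541,331,340],Rd(90,45),2)
E
```

```text
t 6.65 p [542.0101 325.8996 326.1407] w 0.161 F [-0.4636 -0.5357 -1.6922] j [ 12.4916  39.9897 -46.7114 101.3173 -23.9218  32.7462  -4.3269]
[[ 0.9998 -0.0069  0.0161]
 [-0.0068  0.6981  0.716 ]
 [-0.0162 -0.716   0.6979]]
dist 14.80252394053527 ang 1.2407871328540954 rotvec/row [ 0.0063 -0.0081 -0.0034]
0 [-0.0006 -0.0032  0.0067]
1 [-0.0006 -0.0031  0.0067]
```

Settle to hover, then measure tip and port from all views.

>>> {"api": "servo_tool", "payload": {"rows": [{"slide":[-0.0005,0.001,0.003],"rotation":[0.006,-0.008,-0.003],"grip":1},{"slide":[-0.0005,0.001,0.003],"rotation":[0.006,-0.008,-0.003],"grip":1},{"slide":[0,0,0],"rotation":[0,0,0],"grip":1}]}}

```text
t: 7.02
tool_pos: [539.0, 330.8, 326.0]
ee_rot: [[1.0, -0.005, 0.001], [0.003, 0.706, 0.709], [-0.005, -0.709, 0.706]]
contact_force: [-0.9, 0.1, -1.5]
width: 0.159
```

```bash
python3 - <<'E'
from h import *
import pickle
st()
D={n:grab(n,n+'6.png') for n in('scene','side','wrist')};pickle.dump(D,open('d6.pkl','wb'))
a=cv2.resize(cv2.imread('pics/scene6.png')[220:320,310:410],(400,400),interpolation=2)
b=cv2.resize(cv2.imread('pics/side6.png')[200:320,175:275],(400,480),interpolation=2)
c=np.zeros((480,800,3),np.uint8);c[:400,:400]=a;c[:,400:]=b;cv2.imwrite('pics/c6.png',c)
E
```

```text
t 7.025 p [539.0309 330.8443 325.9842] w 0.159 F [-0.9378  0.1269 -1.515 ] j [ 12.7194  40.2754 -47.6883 101.9644 -24.1313  31.6091  -3.4332]
[[ 1.     -0.0054  0.0014]
 [ 0.0028  0.7055  0.7087]
 [-0.0048 -0.7087  0.7055]]
```

View pics/c6.png

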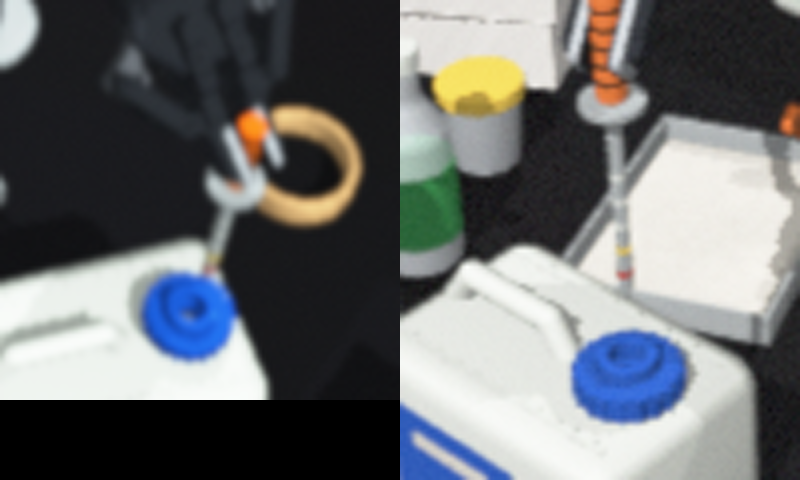

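View pics/wrist6.png

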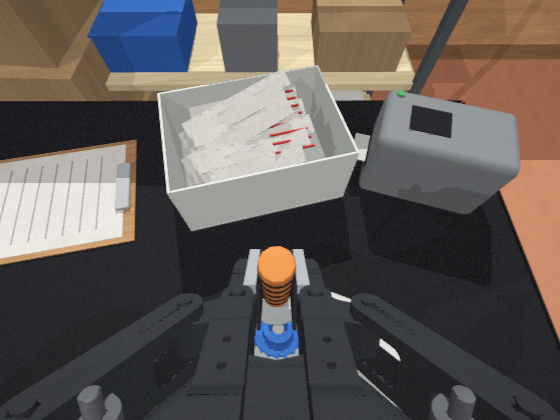

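```bash
python3 - <<'E'
from h import *
import pickle
D=pickle.load(open('d6.pkl','rb'));S=D['scene'];V=D['side']
print('tip',tri([(S,362.3,288.7),(V,231.4,273)]))
print('port',tri([(S,357.5,297.4),(V,232,288)]),onz(S,357.5,297.4,145),onz(V,232,288,145))
for q in (540,541,542,543): print(q,proj(S,[q,320,145]),proj(V,[q,320,145]))
# enlarged crops for port, tip
for n,(y0,x0) in {'scene':(280,335),'side':(265,210)}.items():
    im=D[n]['frame'][y0:y0+40,x0:x0+50,::-1];cv2.imwrite(f'pics/z_{n}.png',cv2.resize(im,(750,600),interpolation=cv2.INTER_NEAREST))
# rim via blue cap ellipse: brightness
for n in('scene','side'):
    h=cv2.cvtColor(D[n]['frame'],cv2.COLOR_RGB2HSV);m=cv2.inRange(h,(100,130,40),(128,255,255))
    k,l,s,c=cv2.connectedComponentsWithStats(m)
    for i in range(1,k):
        if s[i,4]>300: print(n,s[i],c[i])
E
```

```text
tip [535.1074 322.9512 187.0537]
port [539.3317 319.4825 142.1497] [542.3106 322.1164 145.    ] [537.104  319.9868 145.    ]
540 [357.6248 296.3224] [230.7311 287.7179]
541 [357.3358 296.5256] [230.2942 287.6193]
542 [357.0466 296.7289] [229.8576 287.5207]
543 [356.7572 296.9323] [229.4212 287.4222]
scene [346 289  24  21 388] [357.0567 298.4124]
side [218 283  28  22 496] [231.6956 293.6048]
side [173 301  31  38 477] [188.4675 320.2977]
```

View pics/z_scene.png

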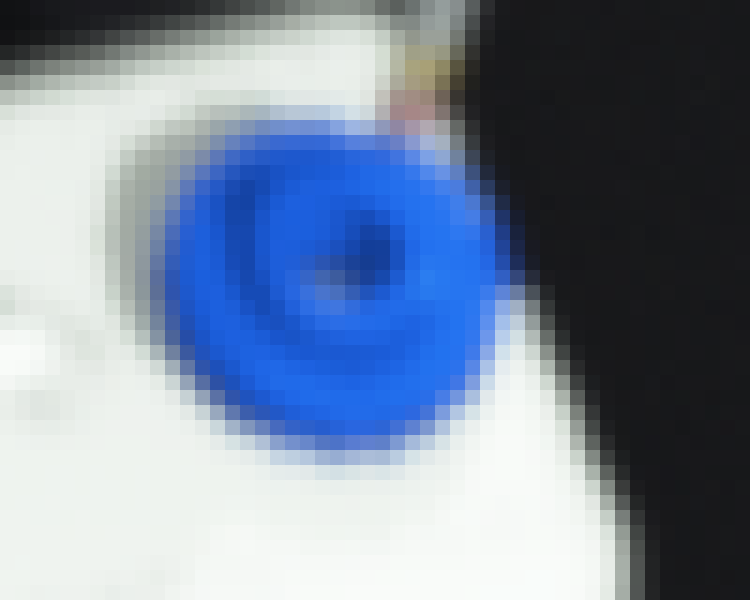

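View pics/z_side.png

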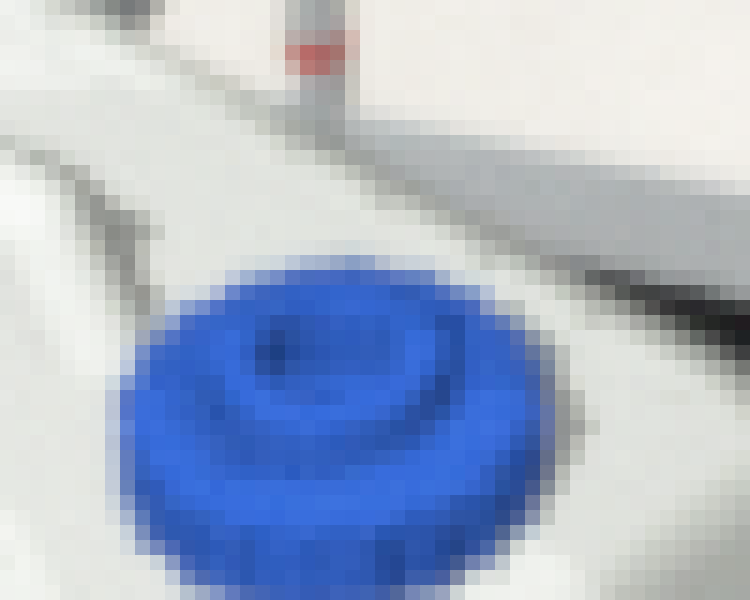

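```bash
python3 - <<'E'
from h import *
import pickle
D=pickle.load(open('d6.pkl','rb'));S=D['scene'];V=D['side']
t=tri([(S,361.6,288.7),(V,231.1,273.2)]);p=tri([(S,358.2,296.7),(V,231.4,288)]);print(t,p,t-p)
for c,a,b in((S,(361.6,288.7),(358.2,296.7)),(V,(231.1,273.2),(231.4,288))):
  print(onz(c,*a,184.5),onz(c,*b,145))
print(proj(S,[541,320,0])-proj(S,[542,320,0]),proj(V,[541,320,0])-proj(V,[541,321,0]),proj(V,[541,320,0])-proj(V,[542,320,0]))
W=D['wrist'];print(proj(W,[539,319,145]),proj(W,[539,319,250]))
cv2.imwrite('pics/z_w.png',cv2.resize(W['frame'][235:365,220:340,::-1],(552,598),interpolation=2))
E
```

```text
[536.1255 321.7588 185.6549] [538.7359 320.9284 144.6428] [-2.6104  0.8304 41.0121]
[535.6163 321.4539 184.5   ] [539.4965 321.6737 145.    ]
[536.7637 320.3548 184.5   ] [538.2977 320.3921 145.    ]
[ 0.2647 -0.1914] [ 0.1779 -0.3075] [0.4092 0.1044]
[276.735 324.513] [276.4225 308.4388]
```

View pics/z_w.png

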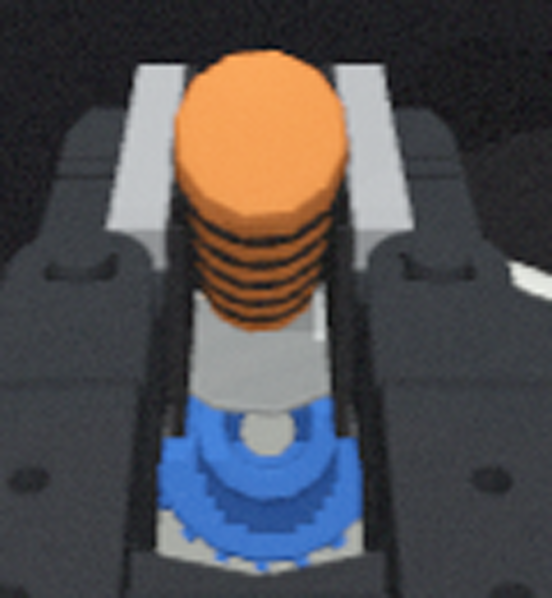

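```bash
python3 - <<'E'
from h import *
import pickle
D=pickle.load(open('d6.pkl','rb'));W=D['wrist']
print(onz(W,278.5,327.5,145),'top',onz(W,276.5,264.5,364.5),'collar-handle',onz(W,276.3,302,304.5))
T=W['camera_from_world'];print(-T[:3,:3].T@T[:3,3])
for z in(120,133,145): print(z, onz(W,278.2,328,z))
E
```

```text
[540.8578 316.0661 145.    ] top [539.3922 318.1798 364.5   ] collar-handle [539.1102 314.102  304.5   ]
[539.7947 283.1835 481.3662]
120 [540.5979 317.9838 120.    ]
133 [540.569  316.7318 133.    ]
145 [540.5423 315.5762 145.    ]
```

>>> {"api": "servo_tool", "payload": {"rows": [{"slide":[0.002,0.008,-0.008],"rotation":[0,0.003,0.005],"grip":1},{"slide":[0,0.008,-0.008],"rotation":[0,0,0],"grip":1},{"slide":[0,0.004,-0.004],"rotation":[0,0,0],"grip":1},{"slide":[0,0,0],"rotation":[0,0,0],"grip":1}]}}

```text
t: 7.68
tool_pos: [542.0, 329.3, 295.1]
ee_rot: [[1.0, -0.009, 0.007], [0.001, 0.705, 0.709], [-0.011, -0.709, 0.705]]
contact_force: [-0.4, 1.0, -0.7]
width: 0.159
```

```bash
cat > look.py <<'E'
from h import *
import pickle,sys
k=sys.argv[1];st()
D={n:grab(n,n+k+'.png') for n in('scene','side','wrist')};pickle.dump(D,open('d'+k+'.pkl','wb'))
im=[]
for n,(y0,x0) in {'scene':(265,330),'side':(255,205)}.items():
    im.append(cv2.resize(D[n]['frame'][y0:y0+50,x0:x0+50,::-1],(400,400),interpolation=cv2.INTER_CUBIC))
cv2.imwrite('pics/z'+k+'.png',np.hstack(im))
E
python3 look.py 7
```

```text
t 7.675 p [542.0052 329.3274 295.0571] w 0.159 F [-0.4178  0.9827 -0.6603] j [ 12.5343  43.1521 -47.5045 103.1875 -23.6714  28.6765  -1.9332]
[[ 0.9999 -0.0089  0.0068]
 [ 0.0014  0.7048  0.7094]
 [-0.0111 -0.7094  0.7047]]
```

View pics/z7.png

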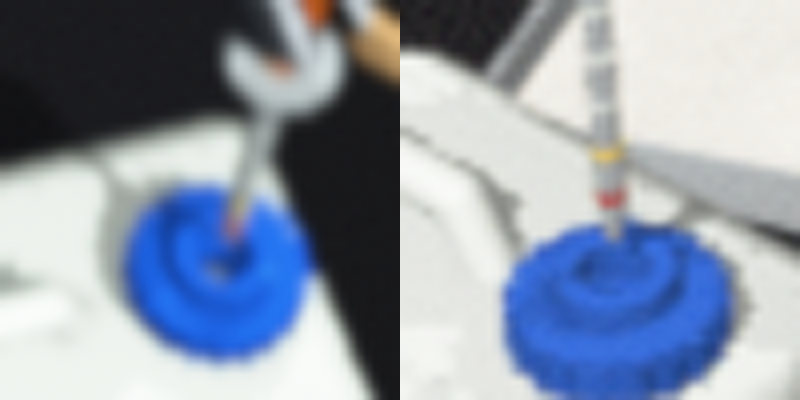

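```bash
python3 - <<'E'
from h import *
import pickle
D=pickle.load(open('d7.pkl','rb'));S=D['scene'];V=D['side']
t=tri([(S,358.4,295.1),(V,231.2,284.5)]);p=tri([(S,357.9,296.5),(V,231.0,288)]);print(t,p,t-p)
for c,a,b in((S,(358.4,295.1),(357.9,296.5)),(V,(231.2,284.5),(231.,288))):
  print(onz(c,*a,153.5),onz(c,*b,145))
W=D['wrist'];cv2.imwrite('pics/z_w7.png',cv2.resize(W['frame'][235:365,220:340,::-1],(552,598),interpolation=2))
E
```

```text
[539.1173 320.2277 153.2837] [539.3885 320.4841 144.5861] [-0.2712 -0.2564  8.6977]
[539.9143 321.0363 153.5   ] [539.7532 320.7944 145.    ]
[538.7177 319.3836 153.5   ] [539.0935 320.6622 145.    ]
```

View pics/z_w7.png

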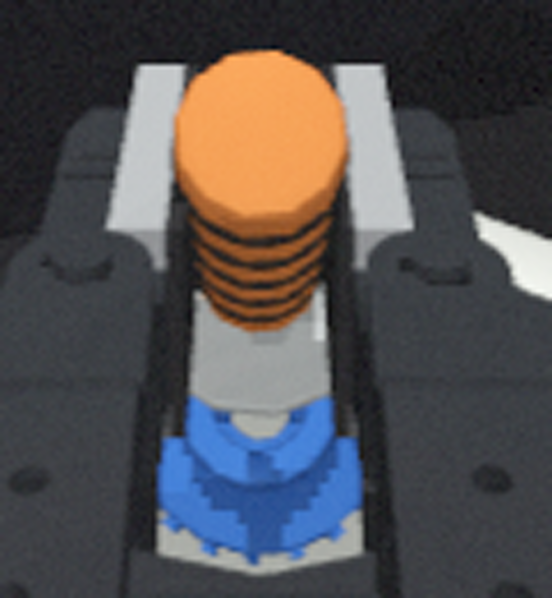

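>>> {"api": "servo_tool", "payload": {"rows": [{"slide":[0,0.005,-0.005],"rotation":[0,-0.003,-0.003],"grip":1},{"slide":[0,0.005,-0.005],"rotation":[0,0,0],"grip":1},{"slide":[0,0.005,-0.005],"rotation":[0,0,0],"grip":1},{"slide":[0,0,0],"rotation":[0,0,0],"grip":1}]}}

```text
t: 8.32
tool_pos: [542.3, 329.7, 273.8]
ee_rot: [[1.0, -0.004, 0.002], [0.002, 0.705, 0.709], [-0.004, -0.709, 0.705]]
contact_force: [-0.4, -0.1, -0.7]
width: 0.159
```

```bash
python3 look.py 8
```

```text
t 8.325 p [542.2618 329.7058 273.7532] w 0.159 F [-0.4325 -0.1204 -0.7142] j [ 12.5077  45.105  -47.779  104.5362 -23.3527  25.6934  -0.5272]
[[ 1.     -0.0041  0.0017]
 [ 0.0016  0.7051  0.7091]
 [-0.0041 -0.7091  0.7051]]
```

View pics/z8.png

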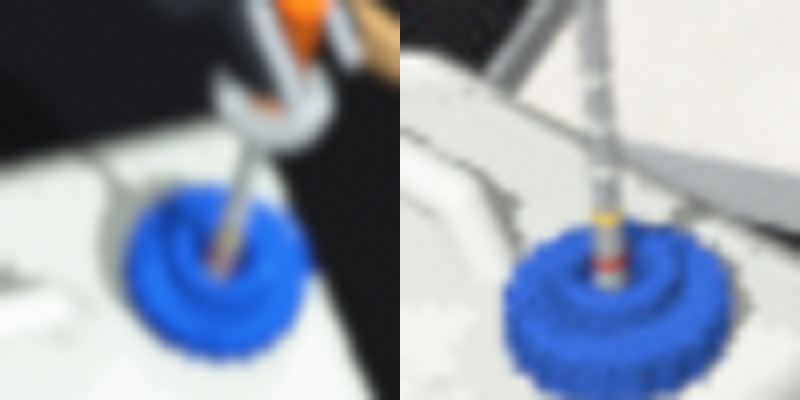

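```bash
python3 - <<'E'
from h import *
import pickle
D=pickle.load(open('d8.pkl','rb'));S=D['scene'];V=D['side']
print(tri([(S,356.8,298.7),(V,231.3,290.5)]))
print('red',tri([(S,357.1,297.2),(V,231.2,288.0)]),'yellow',tri([(S,358.3,295),(V,231,282.2)]))
for z in (132,140,145): print(z,proj(S,[540,320.5,z]),proj(V,[540,320.5,z]))
for n,(y0,x0) in {'scene':(280,335),'side':(270,210)}.items():
    im=D[n]['frame'][y0:y0+35,x0:x0+45,::-1];cv2.imwrite(f'pics/y_{n}.png',cv2.resize(im,(675,525),interpolation=cv2.INTER_NEAREST))
E
```

```text
[540.7601 319.7477 135.6318]
red [540.5502 319.2105 142.3377] yellow [540.3511 320.2354 158.0499]
132 [357.025  298.7295] [230.9575 292.6563]
140 [357.4715 297.3413] [230.7595 289.7138]
145 [357.7531 296.4657] [230.6349 287.8633]
```

View pics/y_scene.png

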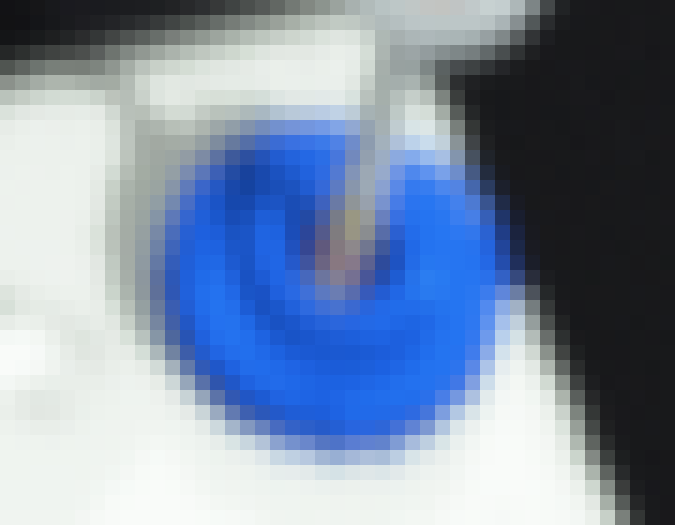

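View pics/y_side.png

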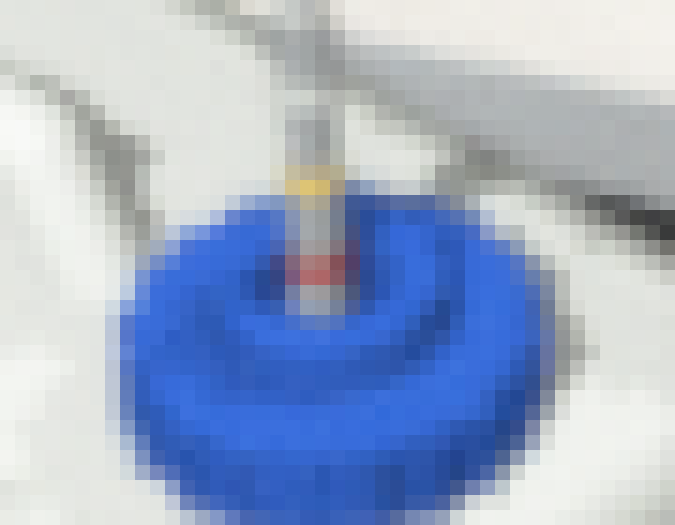

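>>> {"api": "servo_tool", "payload": {"rows": [{"slide":[-0.001,0.003,-0.003],"rotation":[0,0,0],"grip":1},{"slide":[0,0.004,-0.004],"rotation":[0,0,0],"grip":1},{"slide":[0,0.004,-0.004],"rotation":[0,0,0],"grip":1},{"slide":[0,0,0],"rotation":[0,0,0],"grip":1}]}}

```text
t: 8.98
tool_pos: [541.7, 330.0, 258.4]
ee_rot: [[1.0, -0.002, 0.0], [0.001, 0.705, 0.709], [-0.002, -0.709, 0.705]]
contact_force: [0.5, -0.5, -1.9]
width: 0.16
```

>>> {"api": "servo_tool", "payload": {"rows": [{"slide":[0,0.006,-0.006],"rotation":[0,0,0],"grip":1},{"slide":[0,0.006,-0.006],"rotation":[0,0,0],"grip":1},{"slide":[0,0.006,-0.006],"rotation":[0,0,0],"grip":1},{"slide":[0,0.006,-0.006],"rotation":[0,0,0],"grip":1},{"slide":[0,0.006,-0.006],"rotation":[0,0,0],"grip":1},{"slide":[0,0,0],"rotation":[0,0,0],"grip":1}]}}

```text
t: 9.72
tool_pos: [541.8, 329.7, 212.2]
ee_rot: [[1.0, -0.003, 0.001], [0.001, 0.705, 0.709], [-0.003, -0.709, 0.705]]
contact_force: [0.3, -1.0, -1.0]
width: 0.16
```

```bash
python3 look.py 9
```

```text
t 9.725 p [541.7657 329.6671 212.235 ] w 0.16 F [ 0.2835 -0.97   -1.0447] j [ 12.2936  51.1816 -48.0307 107.2225 -22.2201  18.6527   2.7123]
[[ 1.     -0.0026  0.0015]
 [ 0.0007  0.7053  0.7089]
 [-0.0029 -0.7089  0.7053]]
```

View pics/z9.png

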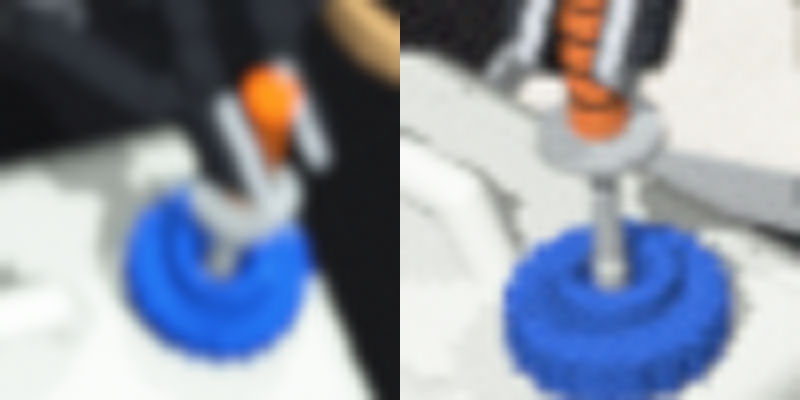

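>>> {"api": "servo_tool", "payload": {"rows": [{"slide":[0,0.006,-0.006],"rotation":[0,0,0],"grip":1},{"slide":[0,0.006,-0.006],"rotation":[0,0,0],"grip":1},{"slide":[0,0.005,-0.005],"rotation":[0,0,0],"grip":1},{"slide":[0,0,0],"rotation":[0,0,0],"grip":1}]}}

```text
t: 10.38
tool_pos: [542.5, 330.0, 188.0]
ee_rot: [[1.0, -0.001, -0.0], [0.001, 0.706, 0.709], [-0.0, -0.709, 0.706]]
contact_force: [-0.6, -0.1, -1.2]
width: 0.156
```

```bash
python3 -c "
from h import *
st()"
```

```text
t 10.375 p [542.4565 329.992  188.039 ] w 0.156 F [-0.5987 -0.0938 -1.2453] j [ 12.181   53.7298 -48.0587 107.8913 -21.6052  16.0361   3.9616]
[[ 1.     -0.0005 -0.0003]
 [ 0.0006  0.7056  0.7086]
 [-0.0002 -0.7086  0.7056]]
```

>>> {"api": "servo_tool", "payload": {"rows": [{"slide":[0,0.004,-0.004],"rotation":[0,0,0],"grip":1},{"slide":[0,0.004,-0.004],"rotation":[0,0,0],"grip":1},{"slide":[0,0,0],"rotation":[0,0,0],"grip":1}]}}

```text
t: 10.75
tool_pos: [542.6, 330.1, 176.0]
ee_rot: [[1.0, -0.0, -0.0], [0.0, 0.706, 0.708], [-0.0, -0.708, 0.706]]
contact_force: [-0.1, -0.6, -1.5]
width: 0.156
```

>>> {"api": "servo_tool", "payload": {"rows": [{"slide":[0,0.002,-0.002],"rotation":[0,0,0],"grip":1},{"slide":[0,0.002,-0.002],"rotation":[0,0,0],"grip":1},{"slide":[0,0.001,-0.001],"rotation":[0,0,0],"grip":1}]}}

```text
t: 11.12
tool_pos: [542.9, 331.1, 171.6]
ee_rot: [[1.0, 0.0, -0.002], [0.001, 0.708, 0.706], [0.002, -0.706, 0.708]]
contact_force: [-3.1, -7.2, 11.3]
width: 0.159
```

```bash
python3 look.py 10
```

```text
t 11.125 p [542.8845 331.05   171.6171] w 0.159 F [-3.0528 -7.1715 11.2964] j [ 12.1751  55.6353 -48.2309 108.2289 -21.1342  14.2753   4.8792]
[[ 1.      0.0004 -0.0023]
 [ 0.0014  0.7079  0.7063]
 [ 0.0019 -0.7063  0.7079]]
```

View pics/z10.png

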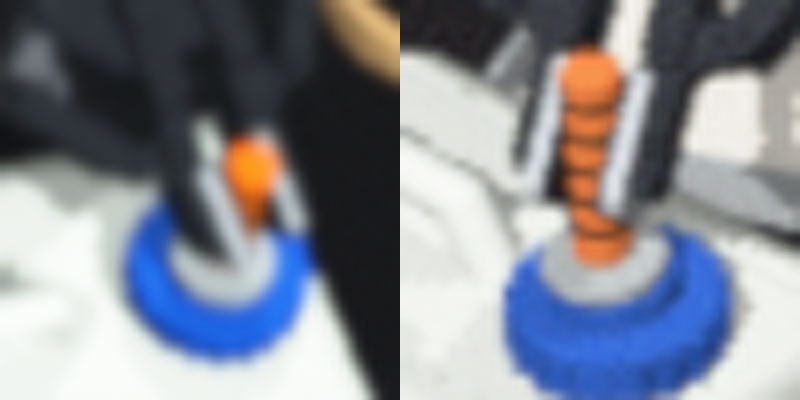

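>>> {"api": "servo_tool", "payload": {"rows": [{"slide":[-0.001,0,-0.0015],"rotation":[0,0,0],"grip":1},{"slide":[0,0.001,-0.001],"rotation":[0,0,0],"grip":1},{"slide":[0,0.0005,-0.0005],"rotation":[0,0,0],"grip":1},{"slide":[0,0,0],"rotation":[0,0,0],"grip":1}]}}

```text
t: 11.78
tool_pos: [542.6, 330.9, 171.7]
ee_rot: [[1.0, 0.003, -0.005], [0.002, 0.71, 0.704], [0.005, -0.704, 0.71]]
contact_force: [-0.3, -0.8, 0.2]
width: 0.159
```

```bash
python3 look.py 11; python3 - <<'E'
import cv2,numpy as np
a=cv2.imread('pics/wrist11.png')[200:400,170:390];cv2.imwrite('pics/w11.png',cv2.resize(a,(660,600),interpolation=2))
E
```

```text
t 11.775 p [542.6262 330.8893 171.7111] w 0.159 F [-0.3253 -0.8403  0.2428] j [ 12.4132  55.7768 -48.5408 108.427  -21.0833  13.9462   5.0884]
[[ 1.      0.0025 -0.0047]
 [ 0.0015  0.7102  0.704 ]
 [ 0.0051 -0.704   0.7102]]
```

View pics/z11.png

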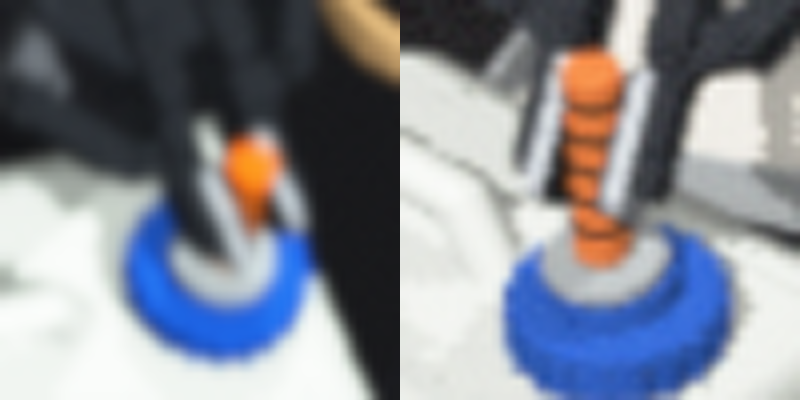

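View pics/w11.png

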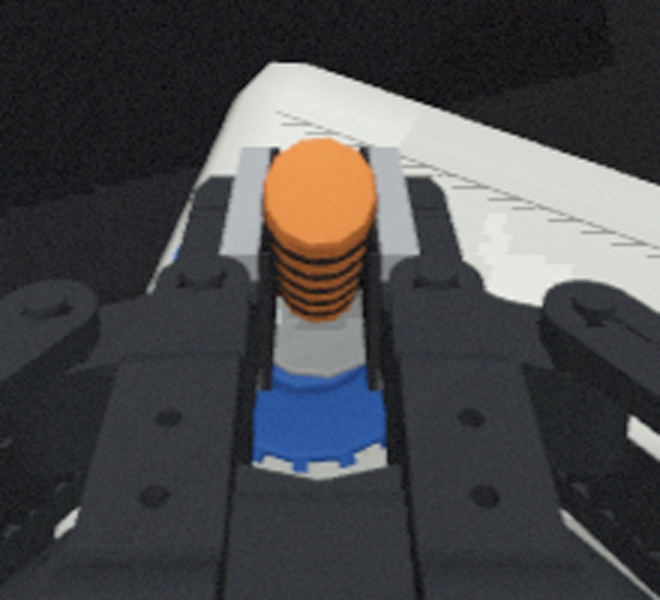

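>>> {"api": "servo_tool", "payload": {"rows": [{"slide":[-0.001,0.002,-0.002],"rotation":[0,0,0],"grip":1},{"slide":[0,0.003,-0.003],"rotation":[0,0,0],"grip":1},{"slide":[0,0.003,-0.003],"rotation":[0,0,0],"grip":1},{"slide":[0,0.003,-0.003],"rotation":[0,0,0],"grip":1}]}}

```text
t: 12.42
tool_pos: [542.8, 332.2, 171.7]
ee_rot: [[1.0, 0.006, -0.011], [0.004, 0.719, 0.695], [0.012, -0.695, 0.719]]
contact_force: [-6.0, -23.8, 34.2]
width: 0.162
```

```bash
python3 look.py 12; python3 - <<'E'
from h import *
import pickle
D=pickle.load(open('d12.pkl','rb'));S=D['scene'];V=D['side']
print('port',tri([(S,357.9,296.5),(V,231.2,288)]),'collar',tri([(S,357.2,297.3),(V,230,288.2)]),onz(S,357.2,297.3,150),onz(V,230,288.2,150))
E
```

```text
t 12.425 p [542.8203 332.209  171.6714] w 0.162 F [ -5.9577 -23.7587  34.2483] j [ 13.0144  56.4187 -49.4767 108.671  -20.9294  13.2483   5.7105]
[[ 0.9999  0.0059 -0.0112]
 [ 0.0035  0.7192  0.6948]
 [ 0.0122 -0.6948  0.7191]]
port [539.1631 320.2872 144.3573] collar [541.7721 320.6937 143.4533] [545.0147 322.9024 150.    ] [538.1212 327.3889 150.    ]
```

View pics/z12.png

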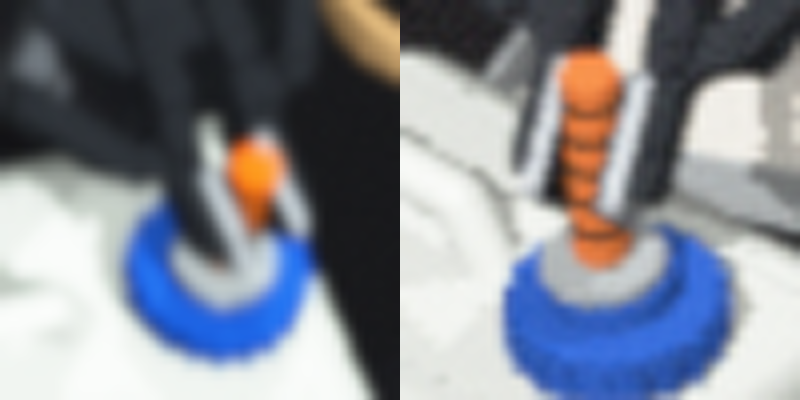

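>>> {"api": "servo_tool", "payload": {"rows": [{"slide":[0,-0.004,0.004],"rotation":[-0.008,0,0],"grip":1},{"slide":[0,-0.008,0.008],"rotation":[-0.004,0.003,0.003],"grip":1},{"slide":[0,-0.012,0.012],"rotation":[0,0,0],"grip":1},{"slide":[0,-0.015,0.015],"rotation":[0,0,0],"grip":1}]}}

```text
t: 13.08
tool_pos: [541.3, 330.5, 227.0]
ee_rot: [[1.0, 0.0, -0.005], [0.003, 0.709, 0.705], [0.004, -0.705, 0.709]]
contact_force: [-0.0, 0.5, -1.7]
width: 0.158
```

```bash
python3 -c "
from h import *
st();plan([542,330.5,330],Rd(90,45),5)"
```

```text
t 13.075 p [541.336  330.5135 227.0009] w 0.158 F [-0.0283  0.5346 -1.6783] j [ 12.6268  49.89   -48.5113 106.9981 -22.51    19.6709   2.4026]
[[ 1.      0.0003 -0.005 ]
 [ 0.0033  0.7089  0.7053]
 [ 0.0038 -0.7053  0.7089]]
dist 103.00124615822276 ang 0.32272412687574475 rotvec/row [-0.0005  0.001   0.0001]
0 [ 0.0002 -0.0145  0.0146]
1 [ 0.0002 -0.0145  0.0146]
2 [ 0.0002 -0.0145  0.0146]
3 [ 0.0002 -0.0146  0.0146]
4 [ 0.0001 -0.0146  0.0146]
```

>>> {"api": "servo_tool", "payload": {"rows": [{"slide":[0,-0.014,0.014],"rotation":[0,0,0],"grip":1},{"slide":[0,-0.014,0.014],"rotation":[0,0,0],"grip":1},{"slide":[0,-0.014,0.014],"rotation":[0,0,0],"grip":1},{"slide":[0,-0.014,0.014],"rotation":[0,0,0],"grip":1},{"slide":[0,-0.014,0.014],"rotation":[0,0,0],"grip":1},{"slide":[0,-0.008,0.008],"rotation":[0,0,0],"grip":1},{"slide":[0,0,0],"rotation":[0,0,0],"grip":1}]}}

```text
t: 13.95
tool_pos: [538.7, 334.0, 346.9]
ee_rot: [[1.0, -0.001, -0.014], [0.01, 0.71, 0.704], [0.009, -0.704, 0.71]]
contact_force: [-0.3, -0.1, -1.2]
width: 0.159
```

```bash
python3 look.py 13; python3 -c "
from h import *
R=Rd(90,45)
for tw in (-150,-160,160,150):
  Rf=R@Ro.from_euler('y',tw,degrees=True).as_matrix()
  g=Rf@np.linalg.inv(R)@np.array([0,0,-1]);print(tw,'tipdir',g)
"
```

```text
t 13.95 p [538.7441 334.0197 346.8584] w 0.159 F [-0.3466 -0.1324 -1.1523] j [ 12.8983  38.6941 -48.1266 100.8866 -24.3404  33.3068  -3.8766]
[[ 0.9999 -0.0006 -0.0137]
 [ 0.0101  0.7099  0.7043]
 [ 0.0093 -0.7043  0.7098]]
-150 tipdir [ 0.3536  0.933  -0.067 ]
-160 tipdir [ 0.2418  0.9698 -0.0302]
160 tipdir [-0.2418  0.9698 -0.0302]
150 tipdir [-0.3536  0.933  -0.067 ]
```

View pics/side13.png

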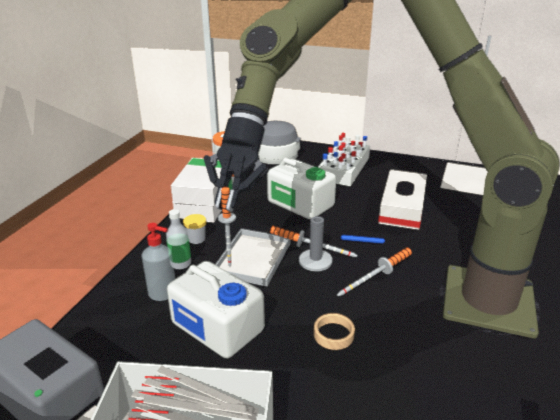

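>>> {"api": "servo_tool", "payload": {"rows": [{"slide":[0.006,-0.018,-0.014],"rotation":[0,0.005,0.008],"grip":1},{"slide":[0.006,-0.03,-0.027],"rotation":[0,0,0],"grip":1},{"slide":[0.006,-0.03,-0.03],"rotation":[0,0,0],"grip":1},{"slide":[0.006,-0.03,-0.03],"rotation":[0,0,0],"grip":1},{"slide":[0.006,-0.03,-0.03],"rotation":[0,0,0],"grip":1},{"slide":[0.006,-0.03,-0.03],"rotation":[0,0,0],"grip":1},{"slide":[0.006,-0.03,-0.03],"rotation":[0,0,0],"grip":1},{"slide":[0.006,-0.03,-0.03],"rotation":[0,0,0],"grip":1}]}}

```text
t: 15.1
tool_pos: [588.7, 9.7, 341.4]
ee_rot: [[1.0, -0.025, -0.004], [0.021, 0.711, 0.703], [-0.015, -0.703, 0.711]]
contact_force: [-0.9, -0.2, -1.4]
width: 0.157
```

```bash
python3 -c "
from h import *
st();plan([600,-104,350],Rd(90,45),3)"
```

```text
t 15.1 p [588.6607   9.7198 341.351 ] w 0.157 F [-0.908  -0.2374 -1.3586] j [ 39.8259  45.5445 -45.6381  85.3031 -16.0034  64.701   11.3501]
[[ 0.9997 -0.0253 -0.0042]
 [ 0.021   0.7108  0.7031]
 [-0.0148 -0.703   0.7111]]
dist 114.6105479285232 ang 1.5050763478842517 rotvec/row [-0.0019  0.0014 -0.0084]
0 [ 0.0029 -0.0291 -0.0246]
1 [ 0.0032 -0.029  -0.0247]
2 [ 0.0035 -0.0289 -0.0247]
```

>>> {"api": "servo_tool", "payload": {"rows": [{"slide":[0.003,-0.029,-0.025],"rotation":[-0.002,0.001,-0.008],"grip":1},{"slide":[0.003,-0.029,-0.025],"rotation":[-0.002,0.001,-0.008],"grip":1},{"slide":[0.003,-0.025,-0.022],"rotation":[-0.002,0.001,-0.008],"grip":1},{"slide":[0,0,0],"rotation":[0,0.18,0],"grip":1},{"slide":[0,0,0],"rotation":[0,0.18,0],"grip":1}]}}

```text
t: 15.72
tool_pos: [599.5, -110.9, 340.6]
ee_rot: [[0.929, 0.001, 0.371], [-0.263, 0.707, 0.657], [-0.261, -0.707, 0.657]]
contact_force: [0.7, 0.9, -1.4]
width: 0.159
```

```bash
python3 -c "
from h import *
st();plan([600,-104,350],Rd(90,45),3)"
```

```text
t 15.725 p [ 599.4513 -110.9031  340.5799] w 0.159 F [ 0.7252  0.853  -1.4282] j [ 43.4861  47.8488 -37.1941  74.8932 -17.3169  76.4244  -2.2125]
[[ 0.9288  0.001   0.3707]
 [-0.2628  0.707   0.6565]
 [-0.2614 -0.7072  0.6569]]
dist 11.6915543355618 ang 21.75863876889533 rotvec/row [-0.     -0.1266  0.0003]
0 [-0.0013 -0.0006  0.0036]
1 [-0.0008 -0.0006  0.0038]
2 [-0.0003 -0.0006  0.0038]
```

>>> {"api": "servo_tool", "payload": {"rows": [{"slide":[0,0,0],"rotation":[0,0.18,0],"grip":1},{"slide":[0,0,0],"rotation":[0,0.18,0],"grip":1},{"slide":[0,0,0],"rotation":[0,0.18,0],"grip":1},{"slide":[0,0,0],"rotation":[0,0.18,0],"grip":1},{"slide":[0,0,0],"rotation":[0,0.18,0],"grip":1},{"slide":[0,0,0],"rotation":[0,0.18,0],"grip":1},{"slide":[0,0,0],"rotation":[0,0.18,0],"grip":1},{"slide":[0,0,0],"rotation":[0,0.18,0],"grip":1}]}}

```text
t: 16.73
tool_pos: [597.9, -112.2, 329.6]
ee_rot: [[-0.303, -0.007, 0.953], [-0.673, 0.709, -0.209], [-0.675, -0.705, -0.22]]
contact_force: [0.1, 0.3, -1.5]
width: 0.156
```

```bash
python3 -c "
from h import *
st();plan([615,-104,245],Rd(90,45,1,155),5);grab('side','side14.png')"
```

```text
t 16.725 p [ 597.868  -112.2033  329.6025] w 0.156 F [ 0.0666  0.2823 -1.4935] j [ 32.6215  45.3777 -12.9724  76.0098 -32.2735  80.8376 -74.1028]
[[-0.303  -0.007   0.953 ]
 [-0.6732  0.7094 -0.2088]
 [-0.6745 -0.7048 -0.2197]]
dist 86.70863562153201 ang 47.364514964834484 rotvec/row [0.0015 0.1653 0.0005]
0 [0.0093 0.0131 0.0066]
1 [0.0081 0.0131 0.0081]
2 [0.0066 0.0131 0.0093]
3 [0.005  0.0131 0.0102]
4 [0.0033 0.0131 0.0109]
```

View pics/side14.png

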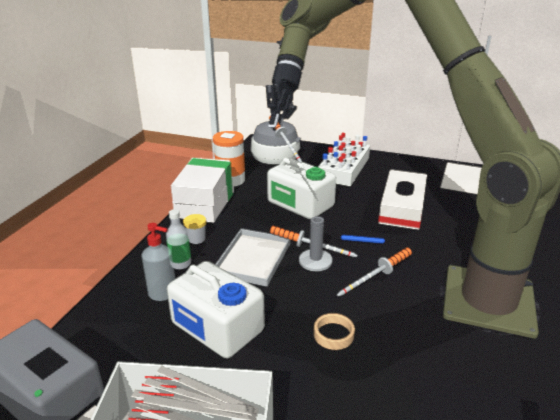

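>>> {"api": "servo_tool", "payload": {"rows": [{"slide":[0,0,0],"rotation":[0,0.18,0],"grip":1},{"slide":[0,0,0],"rotation":[0,0.18,0],"grip":1},{"slide":[0,0,0],"rotation":[0,0.18,0],"grip":1},{"slide":[0,0,0],"rotation":[0,0.18,0],"grip":1},{"slide":[0,0,0],"rotation":[0,0.14,0],"grip":1}]}}

```text
t: 17.4
tool_pos: [597.3, -111.7, 324.0]
ee_rot: [[-0.927, -0.012, 0.375], [-0.272, 0.71, -0.649], [-0.258, -0.704, -0.662]]
contact_force: [-1.0, 0.1, -1.7]
width: 0.157
```

```bash
python3 -c "
from h import *
st();plan([625,-104,250],Rd(90,45,1,155),3)"
```

```text
t 17.4 p [ 597.2879 -111.7477  324.0288] w 0.157 F [-1.0142  0.1485 -1.7366] j [  26.2276   45.4668    0.1812   76.6336  -39.4797   84.4487 -117.7498]
[[-0.927  -0.0122  0.3748]
 [-0.2717  0.7105 -0.6491]
 [-0.2584 -0.7036 -0.6619]]
dist 79.4245284385499 ang 3.0801226998374314 rotvec/row [ 0.0031 -0.0174  0.0031]
0 [-0.0029  0.0191  0.0181]
1 [-0.0025  0.0191  0.0181]
2 [-0.0021  0.0192  0.0181]
```

>>> {"api": "servo_tool", "payload": {"rows": [{"slide":[-0.008,0.018,0.02],"rotation":[0,0,0],"grip":1},{"slide":[-0.008,0.018,0.02],"rotation":[0,0,0],"grip":1},{"slide":[-0.008,0.016,0.018],"rotation":[0,0,0],"grip":1},{"slide":[-0.006,0.006,0.006],"rotation":[0,0,0],"grip":1},{"slide":[0,0,0],"rotation":[0,0,0],"grip":1},{"slide":[0,0,0],"rotation":[0,0,0],"grip":1}]}}

```text
t: 18.15
tool_pos: [649.3, -103.9, 243.0]
ee_rot: [[-0.924, -0.015, 0.382], [-0.279, 0.71, -0.646], [-0.262, -0.704, -0.66]]
contact_force: [1.0, -0.0, -0.7]
width: 0.159
```

```bash
python3 look.py 15; python3 - <<'E'
from h import *
import pickle
s=robot.sense();R=np.array(s['ee_rot']);p=np.array(s['tool_pos'])
d=R@np.linalg.inv(Rd(90,45))@np.array([0,0,-1]);print('dir',d,'tip',p-19*R[:,1]+153*d)
D=pickle.load(open('d15.pkl','rb'))
tip=p-19*R[:,1]+153*d
print([proj(D[n],tip) for n in('scene','side')], s['joint_velocities'])
E
```

```text
t 18.15 p [ 649.286  -103.8961  242.9792] w 0.159 F [ 0.9847 -0.0426 -0.7382] j [  24.1138   53.9786   -0.3838   71.5263  -40.4401   80.4702 -116.8806]
[[-0.924  -0.0147  0.382 ]
 [-0.2786  0.7103 -0.6464]
 [-0.2618 -0.7037 -0.6605]]
dir [-0.2801  0.9595 -0.0309] tip [606.7957  29.3664 251.9794]
[array([272.3542, 210.3719]), array([250.9983, 177.557 ])] [ 0.0095 -0.0822  0.0587 -0.1015  0.121  -0.0324 -0.0469]
```

View pics/side15.png

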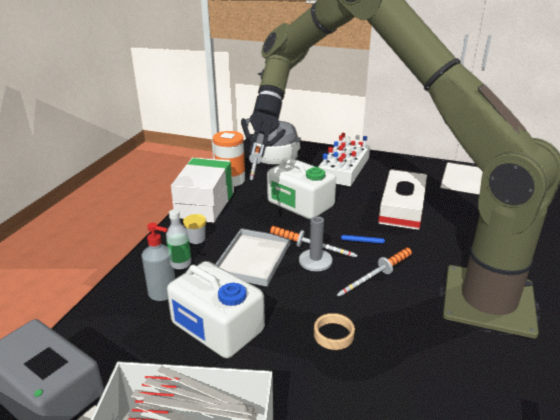

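View pics/scene15.png

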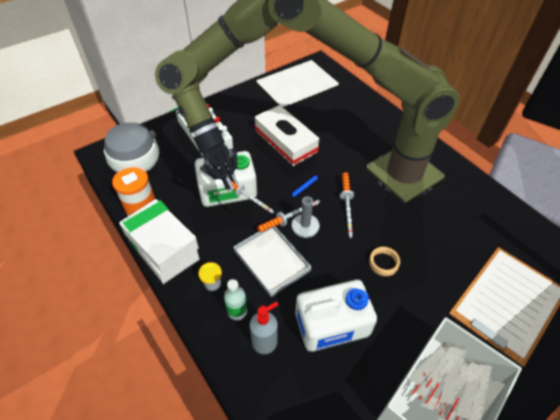

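```bash
python3 -c "
from h import *
st();print(job_done())"
```

```text
t 18.3 p [ 649.3883 -103.938   243.3365] w 0.159 F [-0.6183 -0.2277 -1.4402] j [  24.1125   53.9452   -0.3785   71.5274  -40.4481   80.4633 -116.8989]
[[-0.9241 -0.0142  0.382 ]
 [-0.2783  0.7102 -0.6467]
 [-0.2621 -0.7039 -0.6602]]
the job is handed in; nothing more can be done
None
```

I dipped the gauge in the blue port, drew it out, and handed the job in at 18.3 s. It is held level over the drip tray. `job_done()` gives no verdict.

- **Dip:** I took the gauge from the stand with the tool tilted 45°. The collar stopped on the blue rim where I expected (TCP height 171.7 mm, predicted 171.5 mm) and did not move under a 34 N push. I then lifted it until the tip was about 60 mm above the rim.
- **Final pose:** From the arm's pose, the rod is about 2° from level. The tip is at about (607, 29, 252) mm; I measured the tray's middle at about (612, 31) mm. The tip appears where predicted in the scene view, at (272, 211), and the side view, at (251, 178). The fingers are closed on the handle and the arm was at rest.
- **Disagreements:** When the collar was seated, the two outside views put it roughly 2–3 mm from the port's centre, inside the 6 mm limit. They agreed with each other only to several mm, so I relied on the stop height and the push.
- **Decoys:** The two large look-alike gauges, unlisted and standing loose on their tips, had fallen over by my second look at about 2 s. The arm was still well away from them. One lies against the stand's foot. I saw no shift of any listed object.

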